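# Rock a dry-fitted rail out of its mortise

### The job

The short rail standing in the mortised leg was dry-fitted and its tenon has jammed; the leg only lies loose on the bench, so a straight pull would pick up both. Rock the rail to and fro along the length of the leg, a few degrees (at least four, at most ten) to each side in turn, letting each rock work it a little further out until the tenon is free, while the leg stays lying on the bench and everything else is left alone. Finish still holding the rail in the gripper, upright and still over its mortise, with the tenon just clear of the leg by one to five centimetres; do not put it down.

Things in the scene. Friction and masses are not known exactly. Their poses are not given: they have to be found in the camera images.
- leg: Loose mid-brown hardwood leg blank, 72 x 360 x 72 mm (local x, y, z), 1.5 to 1.9 kg, flat on the bench. Origin: centre of its underside; y along its length, z up. Two mortises in its upper face (local z = 72 mm): one centred at local y = +45 mm, where the rail stands, and an empty one at y = -105 mm.
- rail: Loose pale-wood short rail, about 0.16 kg, standing upright in the leg. Above its shoulder it is 26 mm thick (local x), 74 mm wide (y, along the leg) and 110 mm high; grip it across the 26 mm, in the upper half. Origin: centre of the shoulder face, which rests on the leg's top at the start; z up, axes as the leg's at the start. A pencil line runs round it 94 mm above the shoulder.
- rail_top (a point): Centre of the rail's upper face, 110 mm above the rail's origin.
- tenon_end (a point): Centre of the tenon's lower end face, 26 mm below the rail's origin. The tenon is 14 mm thick (rail x), 58 mm wide (y) and 26 mm long. Leaning the rail along the leg pivots it about one end of the tenon while the other slides up by some 40 mm x the change of angle (rad); leaning it back about that other end raises the first. It stays where it is left.
- mortise (a point): On the leg: centre of the mouth of the mortise that holds the rail, axes as the leg's. The mortise is 15.5 mm wide (x), 64 mm long (y; 3 mm slack at each end) and 29 mm deep. Springy patches of its wall grip the tenon's wide faces 20 mm either side of the middle (y) with dry friction of about 16 N each, 32 N in all, until the tenon is out.
- spare_rail: A second, identical rail lying loose on its wide face on the left of the bench, 136 x 74 x 26 mm; a bystander, leave alone. Origin on the bench under it.
- mallet: Wooden mallet lying on the left, 318 x 120 x 62 mm, loose bystander. Origin: centre of its underside.
- try_square: Try square lying on the right, 100 x 170 x 15 mm, loose bystander. Origin: centre of its underside.
- chisel_12: Bench chisel lying on the left, 27 x 243 x 27 mm, loose bystander. Origin: centre of its underside.
- marking_gauge: Wooden marking gauge lying on the right, 58 x 200 x 66 mm, loose bystander. Origin: centre of its underside.
- glue_bottle: White glue bottle with an orange spout standing behind the leg, 63 mm across, 191 mm high, loose bystander. Origin: centre of its underside.

How it is judged (in metres and radians):
On the way, in this order (a step that is already met when the one before it is completed fails the run):
1. The rail has been leaned toward that end of the leg which is nearer to it (the leg's +y) by at least 0.045 rad with its tenon still in the mortise (angle between rail's own z axis and vertical above 0.045 rad and y of rail_top in the frame of mortise above 0.002 m and z of tenon_end in the frame of mortise below -0.002 m), for 0.05 s.
2. Then it has been leaned the other way (toward the leg's -y end) by at least 0.045 rad, the tenon still in the mortise (angle between rail's own z axis and vertical above 0.045 rad and y of rail_top in the frame of mortise below -0.002 m and z of tenon_end in the frame of mortise below -0.002 m), for 0.05 s.
At the end, for the whole second after the job is handed in: Rail held still in the fingers, touching the leg nowhere, upright within 0.2 rad, tenon end 5 to 60 mm above the leg's top and within 50 mm (horizontal) of the mortise; leg flat and still on the bench, moved under 80 mm; no bystander moved 30 mm (z of tenon_end in the frame of mortise between 0.005 and 0.06 m and horizontal distance between tenon_end and mortise below 0.05 m and angle between rail's own z axis and vertical below 0.2 rad and contact force between rail and the fingers above 1 N and contact force between rail and leg below 0.3 N and linear speed of rail below 0.03 m/s and height (world z) of leg below 0.004 m and angle between leg's own z axis and vertical below 0.03 rad and distance of leg from where it was at the start of the episode below 0.08 m and linear speed of leg below 0.02 m/s and distance of each of spare_rail, mallet, try_square, chisel_12, marking_gauge, glue_bottle from where it was at the start of the episode below 0.03 m); the arm keeps its last pose, push and grip.
It fails at once if the leg is lifted off or tipped on the bench (origin over 12 mm up, or tilted over 0.08 rad) (height (world z) of leg above 0.012 m or angle between leg's own z axis and vertical above 0.08 rad).
It fails at once if the rail is leaned over 0.21 rad with its tenon more than 2 mm in the mortise, which would bruise or split it (angle between rail's own z axis and vertical above 0.21 rad and z of tenon_end in the frame of mortise below -0.002 m).
It fails at once if a bystander (spare rail, mallet, try square, chisel, marking gauge, glue bottle) is knocked 30 mm or more (distance of any of spare_rail, mallet, try_square, chisel_12, marking_gauge, glue_bottle from where it was at the start of the episode above 0.03 m).
It also fails if it takes over 67 s, if anything falls off the work surface, if the arm or the gripper's body presses on something with over 40 N, if the wrist force passes 120 N, or if a joint passes its speed limit or range.

### The arm

A 6-joint arm with a two-finger parallel gripper is mounted at the origin on a cart in front of the work surface, level with it; the furniture and walls round the work are solid. World frame = base frame: x ahead of the robot, y to its left, z up, the work surface at z = 0. Lengths are in mm, angles in degrees, forces in N, time in s.
With the tool pointing down it reaches from about 300 to 850 mm from the base axis. Payload 4.2 kg.
Tool frame: the origin (TCP) lies midway between the tips of the shut fingers; the grasp point (between the pads) lies 19 mm behind it; z points along the fingers, x is the direction in which the jaws open and shut, and the axes are right-handed (so a half turn about z gives the same grasp; the last joint's range is limited). The gripper opens to 91 mm and grips with 3 to 60 N. Pads are 32 mm wide; open, the fingers measure 118 mm over their backs; the gripper's body (76 mm by 178 mm) begins 60 mm behind the grasp point.
Start: joints at [-76.662, 18.312, 89.639, -0, 72.044, -1.146], TCP at [143.82, -556.742, 187.876] pointing down, gripper open.
Joint ranges: [-177.97, 177.97], [-48.28, 115.42], [12.27, 149.76], [-77.06, 257.06], [2.81, 150.46], [-146.56, 146.56]. Speed limits (degrees/s): [147.25, 147.25, 180, 180, 180, 180].

### API

Orientations are given as [roll, pitch, yaw] about the fixed x, y, z axes, in that order (R = Rz(yaw) Ry(pitch) Rx(roll)).
In Python, from workcell import monitor, vision, job, models gives the robot as it stands.
- The arm moves only by the shell command python3 -m creep 'ROWS' [FORCE]. ROWS is text: rows parted by semicolons, each of 7 numbers parted by spaces: the shift along the world's x, y, z in cm, then the turn, a rotation vector about the world's x, y, z in rad, then the gripper's target within -1 to 1 (shut at 1, half-way at 0, fully open at -1). In form: tx ty tz ax ay az hand; .... A call has 1 to 12 rows; each row shifts and turns the pose as measured when the row begins; what a row does not reach is not made up. A row lasts 1/12 s, in which the tool goes at most 41.7 mm and 7.16 degrees, less where a joint would pass 70% of its speed; a pose out of reach is approached as far as the arm can. A call is refused whole if a number of a shift passes 4.17 or a number of a turn 0.125, either way. A call with a gripper value outside its range is refused whole. The fingers move at their own pace and stop on an object; FORCE is the grip in N (left out, the last holds). Time passes only in rows, so rows that do not move let the fingers close. It gives the time, the measured TCP pose, the force and the opening at its end, in the units of the state.
- monitor.state(): the state, without advancing time (a new reading comes with each control period).
- vision.grab_frame(name): name is "side" or "top" or "wrist"; returns a dict with "img" (480x640x3 uint8, red, green, blue), "mtx" (3x3 intrinsics, pixels), "view" (4x4, takes a point from world to camera coordinates). Camera axes: x right, y down, z forward; pixel columns grow to the right and rows downward; lengths in mm; the calibration is good to about 2 mm. A picture is of the moment at which its call begins. There is no depth.
- job.job_done(): hands the job in, once; it reports no verdict.
Trained networks look in the newest picture that a camera, given by its name, has taken for a name from the list of things; names that differ only in an ending like _2 or _b are one class to them, and where a whole thing is asked for, a point or a joint stands for the part that bears it (a point fixed in the world has none). Each returns a list of dicts, best first, with "confidence" (0 to 1); they miss things now and then, are a little off and sometimes report something else, mostly with a low value. They report only what shows in the picture. A call takes as long as a camera call.
- models.search_frame(camera, query): "rect" ([left, top, right, bottom] in pixels, round what is visible of it).
- models.mark_of(camera, query): "at" ([column, row] in pixels: a listed point, or the origin of a listed thing).
The state is a dict: "time_s": time; "qpos": joint angles; "qvel": joint speeds; "effort": joint torques, N m; "ee_pos": TCP position; "ee_rot": TCP orientation; "force": force on the tool from outside, world axes, zero at the start; "torque": the same for the moment, N m; "gripper_width": finger opening in mm.
Only numpy, scipy, OpenCV 4.12 (cv2) and the standard library are available. Lean on these libraries where they do the work, as an engineer would, in place of code of your own. Each camera call takes 0.05 s, during which the arm holds its last target.

## Working session

There is one attempt and no reset: what is moved stays moved. The work goes in short steps, Python scripts to look and compute and a shell command to move; the robot and the scene stay as the last step left them, time stands still between calls to the robot, and variables do not carry over. Pictures are saved under pics/ and viewed, and the job is handed in when it is done.

```bash
mkdir -p pics; ls; python3 - <<'E'
from workcell import monitor, vision, job, models
import cv2
print(monitor.state())
for c in ["side","top"]:
    f=vision.grab_frame(c); cv2.imwrite(f"pics/{c}0.png",f["img"][:,:,::-1]); print(c,f["mtx"].tolist(),f["view"].tolist())
    for q in ["leg","rail","rail_top","mortise","spare_rail","glue_bottle"]:
        print(q,[(d["rect"],d["confidence"]) for d in models.search_frame(c,q)][:3],[(d["at"],d["confidence"]) for d in models.mark_of(c,q)][:3])
E
```

```text
pics
{'time_s': 0.0, 'qpos': array([-7.66610645e+01,  1.83509029e+01,  8.97061469e+01, -3.19887677e-03,
        7.20429168e+01, -1.14532873e+00]), 'qvel': array([-0.08586118, -0.0011432 , -0.01662798, -0.00889037,  0.21128561,
       -0.01057828]), 'effort': array([ 6.22377265e-04, -4.12459445e+01, -2.31972259e+01,  7.29446299e-02,
        4.56104719e-02, -1.32793698e-04]), 'ee_pos': array([ 143.67753889, -556.19653737,  187.02947095]), 'ee_rot': array([ 1.79998957e+02,  1.00007383e-01, -7.55147478e+01]), 'force': array([ 0.70844196, -0.53679911,  0.52803823]), 'torque': array([ 0.02091222, -0.00724216,  0.01888874]), 'gripper_width': 90.93252244450667}
side [[555.9402865837898, 0.0, 322.38294896100564], [0.0, 555.9402865837898, 238.97709267833056], [0.0, 0.0, 1.0]] [[-0.9999554528185187, 0.009336682276470205, -0.0013851868392651073, 564.9613805491264], [0.006430459878156585, 0.5664401499349474, -0.8240777910655218, 70.36114197485077], [-0.00690952706535291, -0.824049988111002, -0.5664749557835639, 1655.2693029050615], [0.0, 0.0, 0.0, 1.0]]
leg [([294.5, 210.6, 347.6, 300.5], 0.91)] 
[... 706 characters left out ...]
2083, -0.09400932906615125, 581.5277196185166], [0.0940246276161519, -0.00928692585210944, -0.9955265553514187, 1674.0664774129143], [0.0, 0.0, 0.0, 1.0]]
leg [([280.8, 212.1, 396.1, 262.0], 0.73)] [([335.8, 240.0], 0.9)]
rail [([281.2, 210.3, 395.1, 262.5], 0.75), ([282.8, 172.0, 303.1, 192.1], 0.7), ([312.3, 224.6, 338.8, 240.1], 0.65)] [([322.7, 234.4], 0.75)]
rail_top [([312.2, 221.6, 335.9, 240.3], 0.81)] []
mortise [([280.0, 210.5, 394.9, 265.2], 0.96), ([286.0, 169.7, 303.7, 193.3], 0.67)] [([323.6, 231.5], 0.76), ([338.7, 239.6], 0.4)]
spare_rail [([229.5, 262.9, 256.7, 306.6], 0.87)] [([244.4, 287.6], 0.69)]
glue_bottle [([286.1, 172.0, 304.5, 191.8], 0.62)] [([295.0, 185.9], 0.59)]
```

View pics/side0.png

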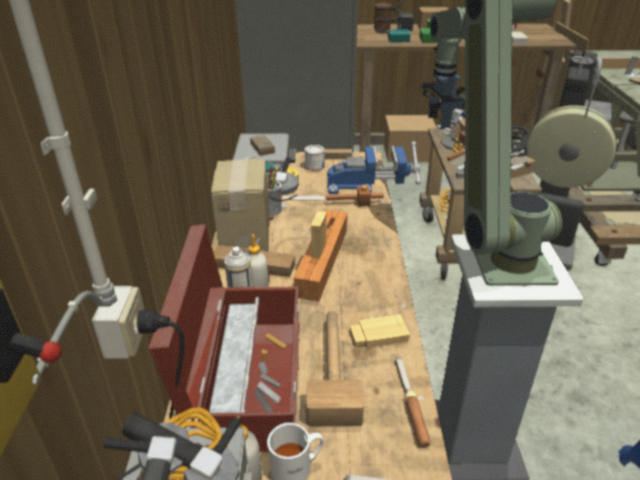

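View pics/top0.png

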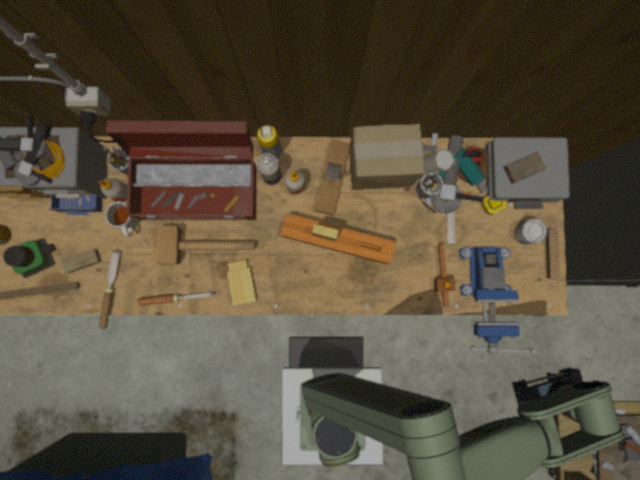

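```bash
python3 - <<'E'
import cv2
a=cv2.imread("pics/top0.png")[190:280,260:410]; cv2.imwrite("pics/t0c.png",cv2.resize(a,None,fx=5,fy=5,interpolation=2))
a=cv2.imread("pics/side0.png")[200:310,280:360]; cv2.imwrite("pics/s0c.png",cv2.resize(a,None,fx=5,fy=5,interpolation=2))
E
```

```text
(no output)
```

View pics/t0c.png

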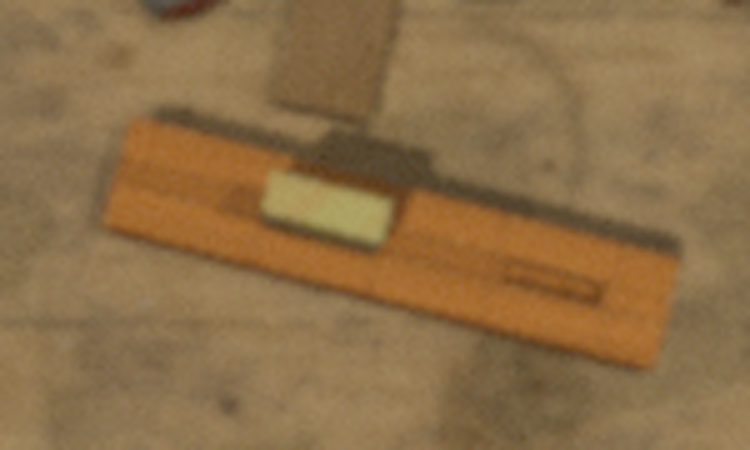

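View pics/s0c.png

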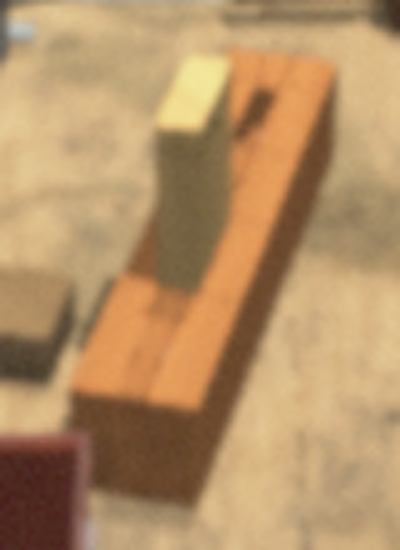

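```bash
cat > h.py <<'E'
import numpy as np, cv2
from workcell import monitor, vision, job, models
def proj(f,P):
    V=np.array(f["view"]);c=np.atleast_2d(P)@V[:3,:3].T+V[:3,3]; q=c@np.array(f["mtx"]).T; return q[:,:2]/q[:,2:]
def back(f,px,z):
    V=np.array(f["view"]);R=V[:3,:3];C=-R.T@V[:3,3]
    px=np.atleast_2d(px); d=np.c_[px,np.ones(len(px))]@np.linalg.inv(np.array(f["mtx"])).T@R
    return C+d*((z-C[2])/d[:,2:])
def st():
    s=monitor.state(); print({k:np.round(s[k],2).tolist() for k in ["time_s","ee_pos","ee_rot","force","torque","gripper_width","qpos"]}); return s
E
python3 - <<'E'
from h import *
T=vision.grab_frame("top");S=vision.grab_frame("side")
t=lambda a:np.array(a)/5+[260,190]-.4
s=lambda a:np.array(a)/5+[280,200]-.4
lt=back(T,t([(135,118),(680,258),(655,368),(107,222)]),72); print(lt.round(1))
print(lt.mean(0))
for i in range(4): d=lt[(i+1)%4]-lt[i]; print(np.linalg.norm(d),np.degrees(np.arctan2(d[1],d[0])))
rt=back(T,t([(272,170),(394,197),(380,248),(262,218)]),182);print(rt.round(1),rt.mean(0))
rs=back(S,s([(185,55),(232,58),(205,130),(157,128)]),182);print(rs.round(1),rs.mean(0))
ls=back(S,s([(225,52),(335,65),(200,408),(72,390)]),72);print(ls.round(1),ls.mean(0))
E
```

```text
[[ 645.5  146.2   72. ]
 [ 557.2 -198.4   72. ]
 [ 487.8 -181.8   72. ]
 [ 579.3  163.4   72. ]]
[567.42647475 -17.63280762  72.        ]
355.71525396812575 -104.37149402500219
71.40014184083164 166.54408213582934
357.0891991389051 75.14978315842049
68.40783257893851 -14.556233765687558
[[599.8  59.3 182. ]
 [583.9 -12.7 182. ]
 [553.7  -4.4 182. ]
 [571.3  65.1 182. ]] [577.17936488  26.82864208 182.        ]
[[580.8  -6.  182. ]
 [554.6  -2.5 182. ]
 [570.2  70.8 182. ]
 [595.9  68.5 182. ]] [575.38702882  32.71833508 182.        ]
[[ 556.1 -188.3   72. ]
 [ 486.9 -171.8   72. ]
 [ 573.8  171.1   72. ]
 [ 642.   155.    72. ]] [564.71819684  -8.49217979  72.        ]
```

```bash
python3 -m creep '0 0 4 0 0 0 -1; 0 0 4 0 0 0 -1; 0 0 4 0 0 0 -1; 1 1.3 3 0 0 0 -1; 2.2 3 0 0 0 0.06 -1; 2.2 3 0 0 0 0.06 -1; 2.2 3 0 0 0 0.06 -1; 2.2 3 0 0 0 0.06 -1; 2.2 3 0 0 0 0.06 -1; 2.2 3 0 0 0 0.06 -1; 2.2 3 0 0 0 0.06 -1; 2.2 3 0 0 0 0.06 -1' 60
```

```text
time_s: 2.4
ee_pos: [330.6, -294.9, 342.3]
ee_rot: [179.9, 0.0, -47.5]
force: [0.5, -0.5, 0.1]
gripper_width: 91.4
```

```bash
python3 -m creep '2.3 3 0 0 0 0.055 -1; 2.3 3 0 0 0 0.055 -1; 2.3 3 0 0 0 0.055 -1; 2.3 3 0 0 0 0.055 -1; 2.3 3 0 0 0 0.055 -1; 2.3 3 0 0 0 0.055 -1; 2.3 3 0 0 0 0.055 -1; 2.3 3 0 0 0 0.055 -1; 2.3 3 0 0 0 0.055 -1; 2.3 3 0 0 0 0.055 -1; 1 1.5 0 0 0 0.02 -1; 0 0 0 0 0 0 -1'; python3 - <<'E'
from h import *
s=st()
for c in ["top","side","wrist"]:
    f=vision.grab_frame(c); cv2.imwrite(f"pics/{c}1.png",f["img"][:,:,::-1])
    print(c,[(d["at"],d["confidence"]) for d in models.mark_of(c,"rail_top")])
print(f["view"].tolist(),f["mtx"].tolist())
E
```

```text
time_s: 3.4
ee_pos: [581.4, 45.6, 342.9]
ee_rot: [-179.9, -0.3, -12.6]
force: [-0.8, -0.0, 0.3]
gripper_width: 91.2
{'time_s': 3.4, 'ee_pos': [581.37, 45.62, 342.85], 'ee_rot': [-179.92, -0.34, -12.61], 'force': [-0.81, -0.03, 0.31], 'torque': [-0.03, -0.06, -0.0], 'gripper_width': 91.19, 'qpos': [3.36, 16.0, 71.17, -0.01, 92.48, 15.98]}
top [([323.0, 229.2], 0.5)]
side [([317.2, 216.5], 0.75)]
wrist []
[[0.9746392485938209, -0.22369887398337412, 0.00609498802665501, -557.5840621063563], [-0.2185992764999546, -0.945886482705622, 0.23981892783616063, 100.23940219450323], [-0.04788205733018354, -0.23506929959771372, -0.9707985027658788, 578.7274384277637], [0.0, 0.0, 0.0, 1.0]] [[385.86177840985454, 0.0, 322.8797020494695], [0.0, 385.86177840985454, 241.10257698515494], [0.0, 0.0, 1.0]]
```

View pics/wrist1.png

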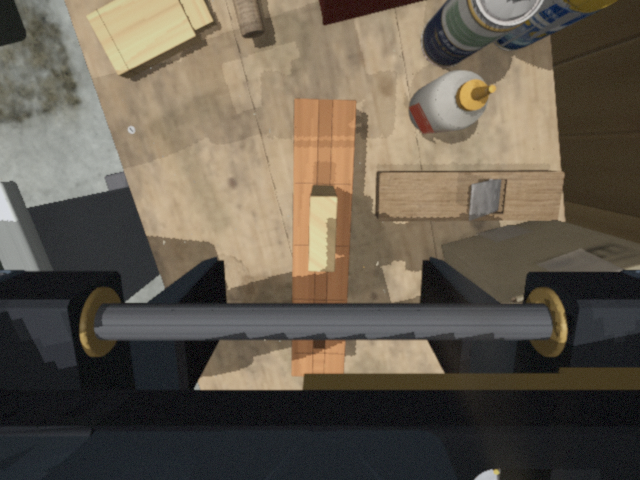

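```bash
python3 - <<'E'
from h import *
im=cv2.imread("pics/wrist1.png"); cv2.imwrite("pics/w1c.png",cv2.resize(im[90:390,270:380],None,fx=2,fy=2,interpolation=2)); cv2.imwrite("pics/w1d.png",cv2.resize(im[180:290,290:360],None,fx=5,fy=5,interpolation=2))
E
```

```text
(no output)
```

View pics/w1d.png

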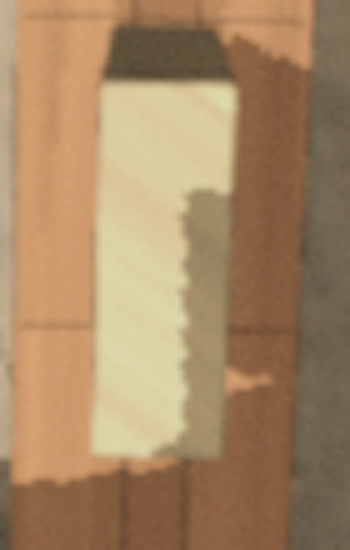

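View pics/w1c.png

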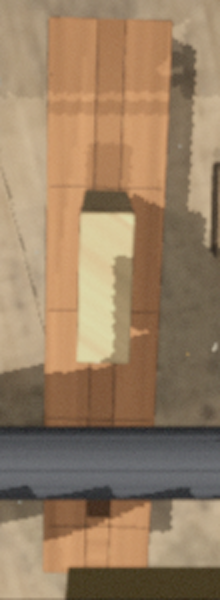

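```bash
python3 - <<'E'
from h import *
f=vision.grab_frame("wrist")
w=lambda a:np.array(a)/5+[290,180]-.4
r=back(f,w([(102,82),(237,82),(222,458),(92,456)]),182);print(r.round(1),r.mean(0).round(1))
for a,b in((0,1),(3,2),(3,0),(2,1)):
    d=r[b]-r[a];print(np.linalg.norm(d).round(1),np.degrees(np.arctan2(d[1],d[0])).round(2))
l=back(f,np.array([(48,18),(171,20),(148,572),(43,568)])/2+[270,90]-.25,72);print(l.round(1),l.mean(0))
for a,b in((0,1),(3,2),(3,0),(2,1)):
    d=l[b]-l[a];print(np.linalg.norm(d).round(1),np.degrees(np.arctan2(d[1],d[0])).round(2))
E
```

```text
[[573.5  63.7 182. ]
 [598.   58.  182. ]
 [579.2 -13.3 182. ]
 [554.5  -7.1 182. ]] [576.3  25.4 182. ]
25.2 -13.02
25.4 -14.03
73.3 75.04
73.7 75.25
[[ 575.3  163.9   72. ]
 [ 644.   147.    72. ]
 [ 555.3 -199.7   72. ]
 [ 485.9 -180.2   72. ]] [565.12042679 -17.28116619  72.        ]
70.7 -13.81
72.0 -15.68
355.5 75.44
357.8 75.65
```

```bash
python3 -m creep '-0.5 -1.9 -2 0 0.006 -0.037 -1; 0 0 -4 0 0 0 -1; 0 0 -4 0 0 0 -1; 0 0 0 0 0 0 -1'; python3 - <<'E'
from h import *
s=st()
f=vision.grab_frame("wrist"); cv2.imwrite(f"pics/wrist2.png",f["img"][:,:,::-1])
E
```

```text
time_s: 4.08
ee_pos: [571.9, 17.1, 245.6]
ee_rot: [-180.0, -0.6, -15.6]
force: [-1.1, -1.1, -0.7]
gripper_width: 91.3
{'time_s': 4.08, 'ee_pos': [571.94, 17.14, 245.62], 'ee_rot': [-179.96, -0.58, -15.57], 'force': [-1.09, -1.13, -0.68], 'torque': [0.01, 0.01, 0.0], 'gripper_width': 91.34, 'qpos': [0.64, 16.02, 84.61, -0.13, 78.8, 16.23]}
```

View pics/wrist2.png

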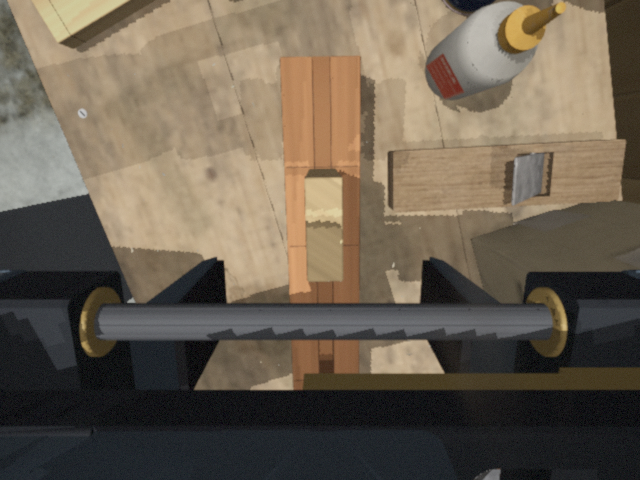

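```bash
python3 -m creep '0.45 0.9 0 0 0.01 0.015 -1; 0 0 0 0 0 0 -1; 0 0 0 0 0 0 -1; 0 0 0 0 0 0 -1'
```

```text
time_s: 4.47
ee_pos: [585.0, 26.6, 260.6]
ee_rot: [-179.7, -1.3, -14.7]
force: [-0.8, -0.2, 1.0]
gripper_width: 91.2
```

```bash
python3 -m creep '0 0 0 0 0 0 -1'; python3 -m creep '0 0 0 0 0 0 -1'; python3 -m creep '0 0 0 0 0 0 -1'; python3 -m creep '0 0 0 0 0 0 -1;0 0 0 0 0 0 -1'
```

```text
time_s: 4.55
ee_pos: [586.1, 26.9, 262.5]
ee_rot: [-179.6, -1.5, -14.7]
force: [-0.1, -0.4, -0.2]
gripper_width: 91.3
time_s: 4.63
ee_pos: [586.9, 27.0, 263.8]
ee_rot: [-179.6, -1.7, -14.7]
force: [0.5, -0.7, -0.8]
gripper_width: 91.2
time_s: 4.72
ee_pos: [587.3, 27.1, 264.7]
ee_rot: [-179.6, -1.8, -14.7]
force: [0.3, 1.0, -0.0]
gripper_width: 91.4
time_s: 4.88
ee_pos: [587.5, 27.2, 265.4]
ee_rot: [-179.6, -1.8, -14.7]
force: [-0.3, 0.1, 0.6]
gripper_width: 91.6
```

```bash
python3 -m creep '-0.4 0 -1 -0.003 0.01 0 -1; -0.4 0 -1 0 0.01 0 -1; -0.3 0 -1 0 0.01 0 -1; 0 0 -1 0 0 0 -1; 0 0 -1 0 0 0 -1;0 0 -1 0 0 0 -1;0 0 -1 0 0 0 -1;0 0 -0.5 0 0 0 -1; 0 0 0 0 0 0 -1'; python3 -m creep '0 0 0 0 0 0 -1;0 0 0 0 0 0 -1;0 0 0 0 0 0 -1'
```

```text
time_s: 5.63
ee_pos: [571.9, 27.0, 178.6]
ee_rot: [179.6, 0.4, -14.7]
force: [-0.6, -0.4, 0.1]
gripper_width: 91.4
time_s: 5.88
ee_pos: [571.9, 27.0, 178.0]
ee_rot: [179.6, 0.5, -14.7]
force: [0.2, 0.1, 0.2]
gripper_width: 91.0
```

```bash
python3 -m creep '0.2 0 -0.6 0.003 -0.004 0 -1; 0.1 0 -0.7 0.002 -0.003 0 -1; 0.1 0 -0.7 0 0 0 -1; 0 0 -0.7 0 0 0 -1; 0 0 -0.7 0 0 0 -1;0 0 -0.3 0 0 0 -1;0 0 0 0 0 0 -1;0 0 0 0 0 0 -1;0 0 0 0 0 0 -1'; python3 - <<'E'
from h import *
s=st()
for c in ["wrist","side"]:
    f=vision.grab_frame(c); cv2.imwrite(f"pics/{c}3.png",f["img"][:,:,::-1])
E
```

```text
time_s: 6.63
ee_pos: [576.7, 26.9, 137.7]
ee_rot: [-179.9, 0.0, -14.7]
force: [0.2, 1.3, 0.5]
gripper_width: 91.1
{'time_s': 6.63, 'ee_pos': [576.71, 26.94, 137.73], 'ee_rot': [-179.93, 0.04, -14.66], 'force': [0.21, 1.25, 0.46], 'torque': [-0.07, -0.06, 0.02], 'gripper_width': 91.13, 'qpos': [1.49, 20.56, 93.79, 0.08, 65.67, 16.11]}
```

View pics/wrist3.png

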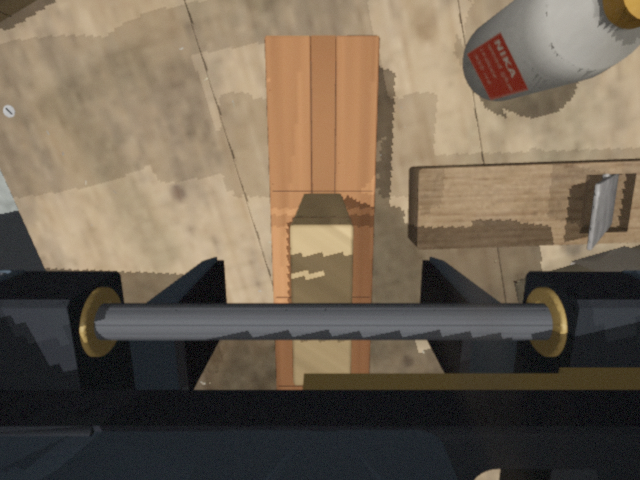

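View pics/side3.png

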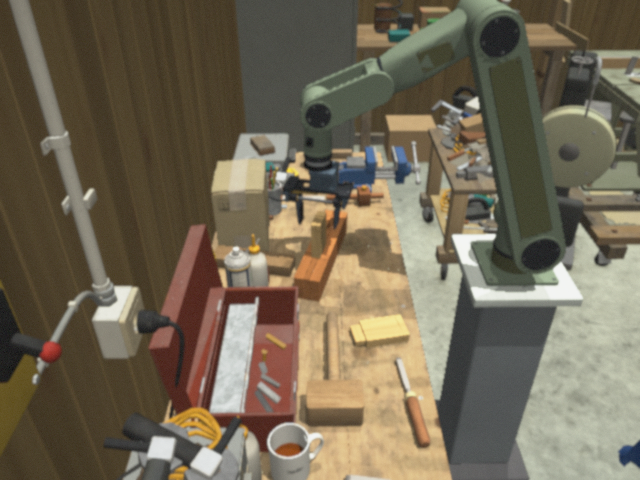

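```bash
python3 -m creep '0 0 0 0 0 0 1; 0 0 0 0 0 0 1; 0 0 0 0 0 0 1; 0 0 0 0 0 0 1' 60;python3 -m creep '0 0 0 0 0 0 1; 0 0 0 0 0 0 1; 0 0 0 0 0 0 1; 0 0 0 0 0 0 1';python3 -m creep '0 0 0 0 0 0 1; 0 0 0 0 0 0 1; 0 0 0 0 0 0 1; 0 0 0 0 0 0 1'
```

```text
time_s: 7.07
ee_pos: [577.6, 27.0, 139.1]
ee_rot: [-179.9, -0.1, -14.7]
force: [-0.1, 0.2, 0.2]
gripper_width: 67.7
time_s: 7.4
ee_pos: [577.8, 27.0, 139.5]
ee_rot: [-179.9, -0.2, -14.7]
force: [-0.2, -0.2, 0.3]
gripper_width: 41.1
time_s: 7.73
ee_pos: [576.4, 27.3, 139.4]
ee_rot: [-179.9, 0.0, -14.6]
force: [-1.2, -0.2, 0.1]
gripper_width: 25.5
```

```bash
python3 -m creep '0.03 0.13 0.06 -0.02 0.005 0 1; 0.03 0.13 0.06 -0.02 0.005 0 1; 0.03 0.13 0.06 -0.02 0.005 0 1'
```

```text
time_s: 7.98
ee_pos: [576.6, 28.3, 140.4]
ee_rot: [176.1, -0.0, -14.7]
force: [-1.2, -4.9, -2.4]
gripper_width: 25.5
```

```bash
python3 - <<'E'
from h import *
st()
E
```

```text
{'time_s': 7.98, 'ee_pos': [576.55, 28.3, 140.35], 'ee_rot': [176.09, -0.01, -14.73], 'force': [-1.24, -4.86, -2.42], 'torque': [0.01, -0.09, 0.27], 'gripper_width': 25.47, 'qpos': [3.99, 21.14, 92.61, -4.01, 67.55, 20.29]}
```

```bash
cat >> h.py <<'E'
def look(n):
    ims=[]
    for c,b in (("side",(270,170,100,110)),("top",(270,190,140,90))):
        f=vision.grab_frame(c);x,y,w,h=b;ims.append(cv2.resize(f["img"][y:y+h,x:x+w,::-1],(400,440) if c=="side" else (390,440*90//140),interpolation=2))
    H=max(i.shape[0] for i in ims)
    ims=[cv2.copyMakeBorder(i,0,H-i.shape[0],0,0,cv2.BORDER_CONSTANT) for i in ims]
    w=vision.grab_frame("wrist")["img"][:,:,::-1]
    cv2.imwrite(f"pics/{n}.png",np.hstack(ims)); cv2.imwrite(f"pics/{n}w.png",w)
    st()
E
python3 -c "
from h import *
look('a1')"
```

```text
{'time_s': 8.13, 'ee_pos': [576.68, 28.79, 140.5], 'ee_rot': [176.11, -0.01, -14.65], 'force': [-1.03, -4.67, -0.89], 'torque': [-0.45, 0.08, 0.09], 'gripper_width': 25.38, 'qpos': [4.02, 21.14, 92.58, -3.99, 67.56, 20.24]}
```

View pics/a1.png

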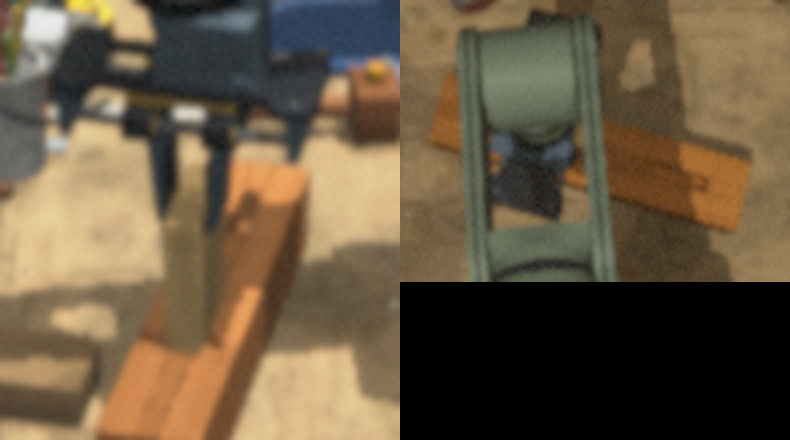

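View pics/a1w.png

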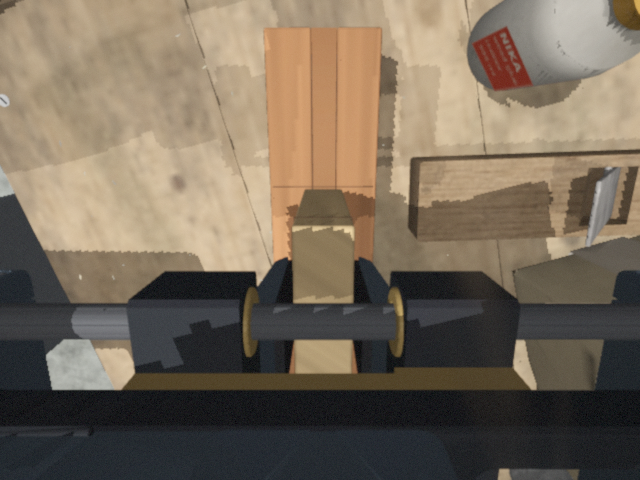

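```bash
cat >> h.py <<'E'
from scipy.optimize import least_squares
from scipy.spatial.transform import Rotation as Rot
YAW=np.radians(-14.7); E=np.array([np.cos(YAW),np.sin(YAW),0]);U=np.array([-np.sin(YAW),np.cos(YAW),0]);Z=np.array([0,0,1.])
def railpts(O,th):
    u=U*np.cos(th)-Z*np.sin(th); z=Z*np.cos(th)+U*np.sin(th)
    return O+37*u+110*z, O+37*u
def grasp(s):
    return np.array(s["ee_pos"])-19*Rot.from_euler("xyz",s["ee_rot"],degrees=True).as_matrix()[:,2]
def fit(f,rt,rb,yg=0.,zg=86.4,s=None):
    G=grasp(s or monitor.state())
    def org(th): return G-yg*(U*np.cos(th)-Z*np.sin(th))-zg*(Z*np.cos(th)+U*np.sin(th))
    def r(p):
        a,b=railpts(org(p[0])+p[1]*U,p[0]); q=proj(f,[a,b])[:,1]; return [q[0]-rt,q[1]-rb]
    p=least_squares(r,[0,0]).x
    o=org(p[0])+p[1]*U
    return p, o
E
python3 - <<'E'
from h import *
s=monitor.state(); f=vision.grab_frame("wrist")
# camera in tool frame
R=Rot.from_euler("xyz",s["ee_rot"],degrees=True).as_matrix(); T=np.eye(4);T[:3,:3]=R;T[:3,3]=s["ee_pos"]
CT=f["view"]@T; print(CT.round(3).tolist())
s0=dict(ee_pos=[576.71,26.94,137.73],ee_rot=[-179.93,.04,-14.66])
T0=np.eye(4);T0[:3,:3]=Rot.from_euler("xyz",s0["ee_rot"],degrees=True).as_matrix();T0[:3,3]=s0["ee_pos"]
f0=dict(view=CT@np.linalg.inv(T0),mtx=f["mtx"])
print(fit(f0,224,194,zg=84.7,s=s0), proj(f0,np.array(railpts(np.array([576.5,26.5,72]),0))))
print(fit(f,227,190))
E
python3 -c "
import cv2
for n in ['wrist3','a1w']:
    im=cv2.imread(f'pics/{n}.png')[170:270,260:390];cv2.imwrite(f'pics/{n}z.png',cv2.resize(im,None,fx=5,fy=5,interpolation=2))"
```

```text
[[1.0, -0.001, 0.0, -0.434], [0.001, 0.971, -0.239, 17.211], [-0.0, 0.239, 0.971, 207.166], [0.0, 0.0, 0.0, 1.0]]
(array([ 0.00943891, -1.59155683]), array([576.11021738,  24.60142857,  72.03375425])) [[321.55699197 221.96499738]
 [322.28600026 191.20511143]]
(array([ 0.04204459, -2.07929815]), array([575.58001195,  24.54073643,  73.12657015]))
```

View pics/wrist3z.png

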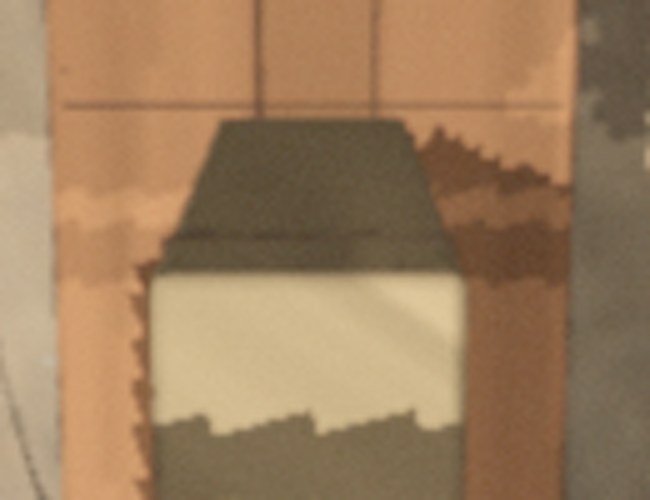

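View pics/a1wz.png

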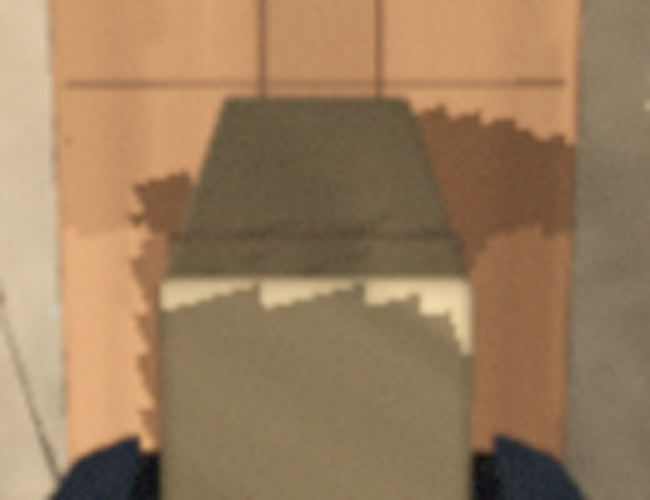

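```bash
python3 -m creep '0.1 0.3 0.1 -0.02 0.005 0 1; 0.1 0.3 0.1 -0.02 0.005 0 1; 0.07 0.25 0.06 -0.01 0.003 0 1'
cat >> h.py <<'E'
def wl(n,w=0):
    f=vision.grab_frame("wrist"); im=f["img"][150:270,260:390,::-1]
    cv2.imwrite(f"pics/{n}.png",cv2.resize(im,None,fx=5,fy=5,interpolation=2)); st(); np.save("f.npy",f["view"])
def fz(rt,rb,**k):
    "rows in the 5x zoom"
    f=vision_f(); p,o=fit(f,150+rt/5-.4,150+rb/5-.4,**k); print("theta",p[0]-.009,"slip_u",p[1],"org",o)
def vision_f():
    return dict(view=np.load("f.npy"),mtx=np.array([[385.862,0,322.88],[0,385.862,241.10],[0,0,1]]))
E
python3 -c "
from h import *
wl('b1')"
```

```text
time_s: 8.43
ee_pos: [577.8, 33.0, 142.4]
ee_rot: [172.4, 0.1, -14.7]
force: [-1.0, -7.7, -1.9]
gripper_width: 25.7
{'time_s': 8.48, 'ee_pos': [577.95, 33.31, 142.44], 'ee_rot': [172.36, 0.11, -14.64], 'force': [-1.25, -7.02, 0.36], 'torque': [-0.96, 0.1, 0.04], 'gripper_width': 25.51, 'qpos': [6.58, 22.11, 91.12, -7.55, 69.82, 24.0]}
```

View pics/b1.png

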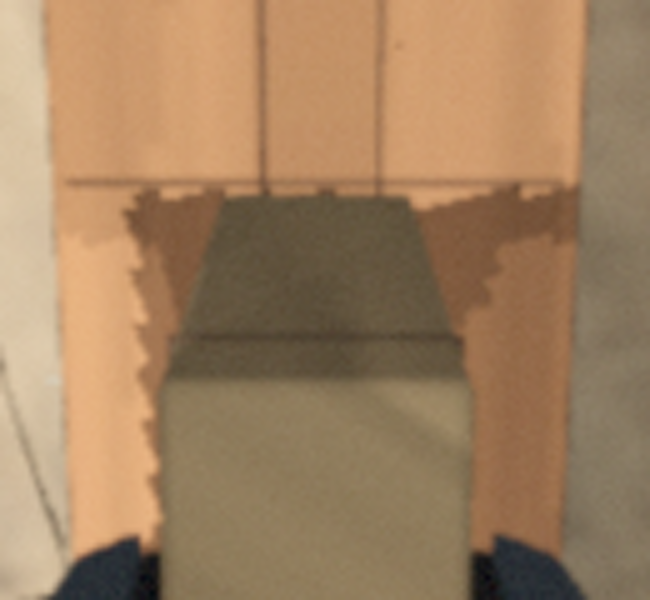

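```bash
python3 -c "
from h import *
fz(379,197)"
```

```text
theta 0.09790041393956861 slip_u -1.7679829156597067 org [575.83513386  25.11778509  75.36683751]
```

```bash
python3 -c "
from h import *
look('b2')"
```

```text
{'time_s': 8.63, 'ee_pos': [577.93, 33.29, 142.46], 'ee_rot': [172.48, 0.09, -14.66], 'force': [-2.75, -4.34, -0.74], 'torque': [-0.78, 0.08, 0.08], 'gripper_width': 25.48, 'qpos': [6.51, 22.07, 91.16, -7.44, 69.75, 23.93]}
```

View pics/b2.png

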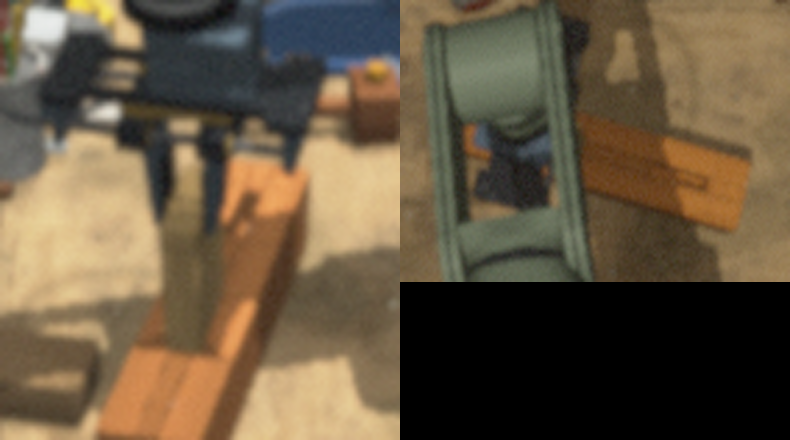

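View pics/b2w.png

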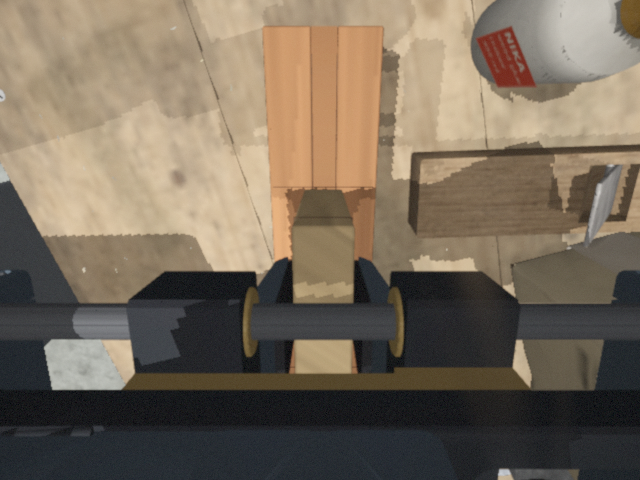

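```bash
python3 -m creep '-0.07 -0.26 0.1 0.025 -0.007 0 1; -0.07 -0.26 0.1 0.025 -0.007 0 1; -0.07 -0.26 0.1 0.025 -0.007 0 1; -0.07 -0.26 0.1 0.025 -0.007 0 1'
python3 -c "
from h import *
wl('b3')"
```

```text
time_s: 8.97
ee_pos: [575.9, 26.0, 143.2]
ee_rot: [178.4, 0.1, -14.5]
force: [0.8, 0.9, -5.7]
gripper_width: 25.7
{'time_s': 9.02, 'ee_pos': [575.75, 25.29, 143.3], 'ee_rot': [178.5, 0.07, -14.56], 'force': [0.32, -0.06, -6.92], 'torque': [0.07, -0.48, -0.05], 'gripper_width': 25.48, 'qpos': [2.26, 20.5, 93.05, -1.54, 66.96, 17.42]}
```

View pics/b3.png

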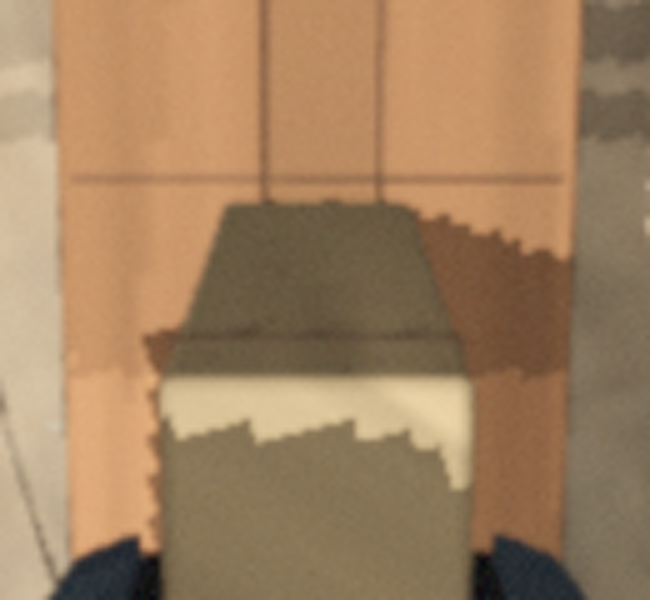

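```bash
python3 -m creep '-0.07 -0.28 0.1 0.025 -0.007 0 1; -0.07 -0.28 0.1 0.025 -0.007 0 1; -0.07 -0.28 0.1 0.025 -0.007 0 1; -0.07 -0.28 0.1 0.025 -0.007 0 1'
python3 -c "
from h import *
wl('b4')"
```

```text
time_s: 9.35
ee_pos: [573.7, 17.4, 143.6]
ee_rot: [-175.5, 0.1, -14.5]
force: [1.2, 0.6, -7.6]
gripper_width: 25.5
{'time_s': 9.4, 'ee_pos': [573.53, 16.73, 143.62], 'ee_rot': [-175.39, 0.1, -14.57], 'force': [1.39, 0.75, -8.53], 'torque': [0.1, -0.56, -0.14], 'gripper_width': 25.52, 'qpos': [-2.33, 19.44, 94.8, 5.0, 64.97, 10.16]}
```

View pics/b4.png

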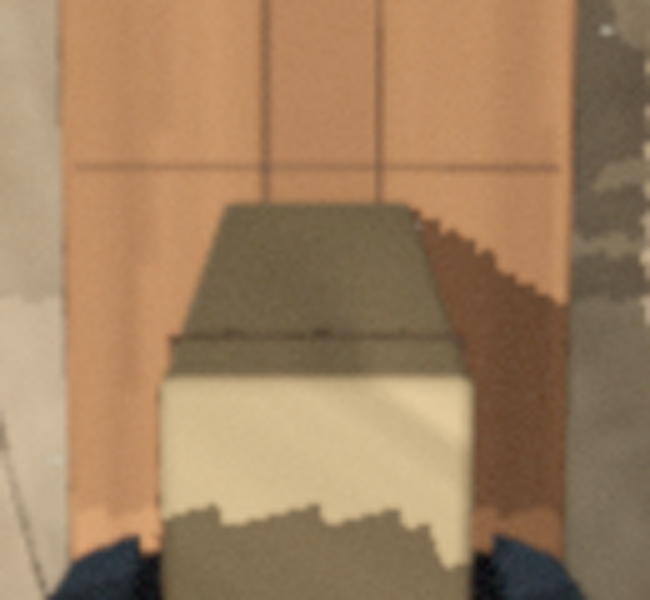

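```bash
python3 -c "
from h import *
fz(375,204)"; python3 -m creep '0 -0.1 0.05 0.01 -0.003 0 1; 0 0 0 0 0 0 1'
python3 -c "
from h import *
look('b5')"
```

```text
theta -0.10279331756290538 slip_u -0.6022836354461435 org [575.07796494  22.48523809  76.53450302]
time_s: 9.57
ee_pos: [573.5, 16.2, 143.5]
ee_rot: [-174.8, 0.2, -14.6]
force: [-1.3, -1.5, -1.1]
gripper_width: 25.9
{'time_s': 9.72, 'ee_pos': [573.51, 16.2, 143.57], 'ee_rot': [-174.88, 0.14, -14.54], 'force': [-0.47, -1.37, -3.81], 'torque': [-0.73, -0.07, -0.06], 'gripper_width': 25.34, 'qpos': [-2.71, 19.41, 94.9, 5.57, 64.88, 9.51]}
```

View pics/b5.png

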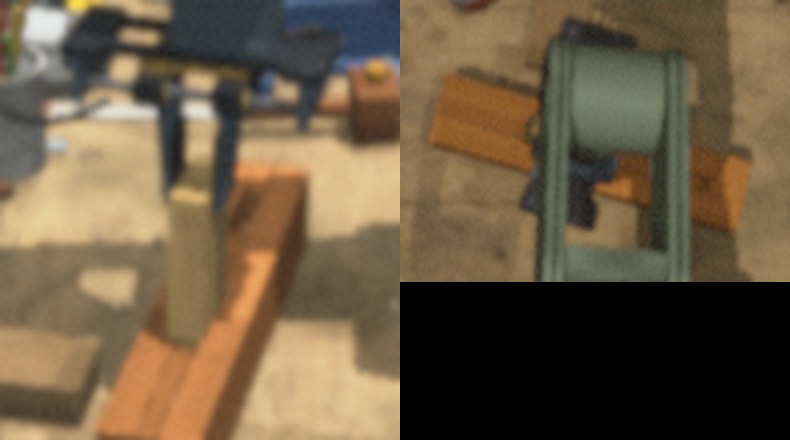

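View pics/b5w.png

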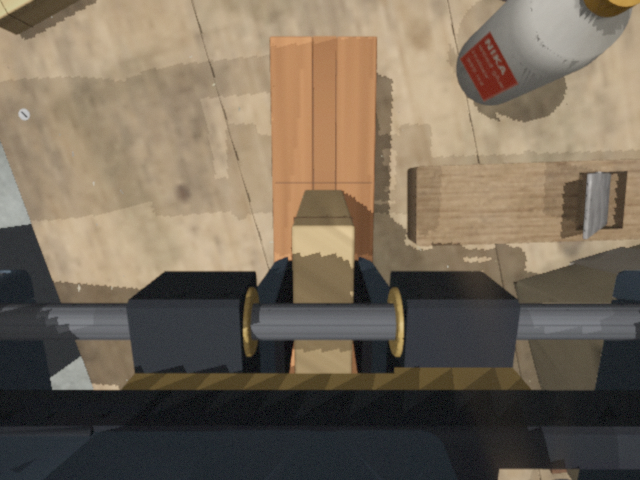

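```bash
python3 -m creep '0.07 0.25 0.12 -0.025 0.007 0 1; 0.07 0.26 0.12 -0.025 0.007 0 1; 0.07 0.26 0.12 -0.025 0.007 0 1; 0.07 0.26 0.12 -0.025 0.007 0 1; 0.07 0.26 0.12 -0.025 0.007 0 1; 0.07 0.26 0.12 -0.025 0.007 0 1; 0.07 0.26 0.12 -0.025 0.007 0 1'
python3 -c "
from h import *
wl('c1')"
```

```text
time_s: 10.3
ee_pos: [577.8, 32.0, 145.9]
ee_rot: [173.8, 0.4, -14.6]
force: [0.5, -3.9, -10.2]
gripper_width: 25.3
{'time_s': 10.35, 'ee_pos': [578.08, 32.84, 145.86], 'ee_rot': [173.69, 0.46, -14.53], 'force': [-0.09, -4.5, -6.67], 'torque': [-0.97, -0.56, -0.12], 'gripper_width': 25.74, 'qpos': [5.71, 21.83, 90.89, -6.13, 70.02, 22.45]}
```

View pics/c1.png

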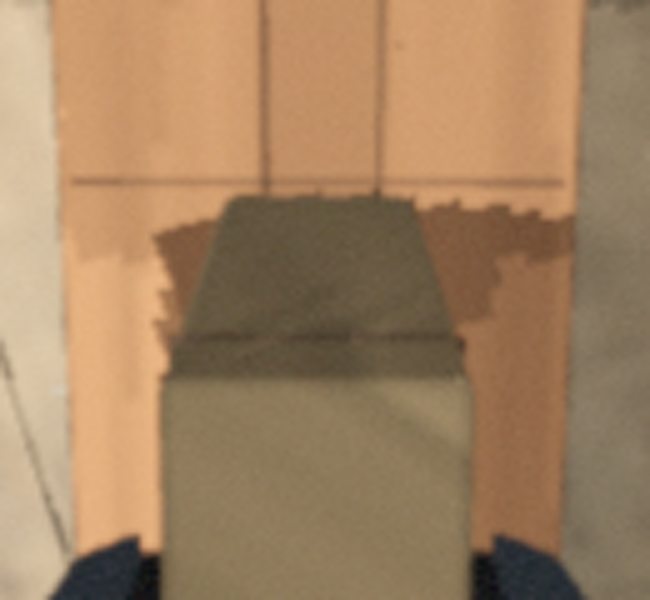

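```bash
python3 -c "
from h import *
fz(377,198)"; python3 -m creep '0.02 0.1 0.1 -0.01 0.003 0 1; -0.07 -0.25 0.13 0.025 -0.007 0 1; -0.07 -0.26 0.13 0.025 -0.007 0 1; -0.07 -0.26 0.13 0.025 -0.007 0 1; -0.07 -0.26 0.13 0.025 -0.007 0 1; -0.07 -0.26 0.13 0.025 -0.007 0 1; -0.07 -0.26 0.13 0.025 -0.007 0 1;  -0.07 -0.26 0.13 0.025 -0.007 0 1'
python3 -c "
from h import *
wl('c2')"
```

```text
theta 0.07650864231933001 slip_u -2.170968221468673 org [576.33059597  25.58702068  78.66115739]
time_s: 11.02
ee_pos: [573.0, 19.0, 148.1]
ee_rot: [-176.2, 0.5, -14.1]
force: [1.9, 1.9, -12.2]
gripper_width: 25.9
{'time_s': 11.07, 'ee_pos': [572.72, 18.14, 148.19], 'ee_rot': [-176.16, 0.54, -14.15], 'force': [2.26, 1.77, -13.43], 'torque': [0.01, -0.88, 0.22], 'gripper_width': 25.89, 'qpos': [-1.78, 19.49, 93.95, 4.23, 66.32, 10.69]}
```

View pics/c2.png

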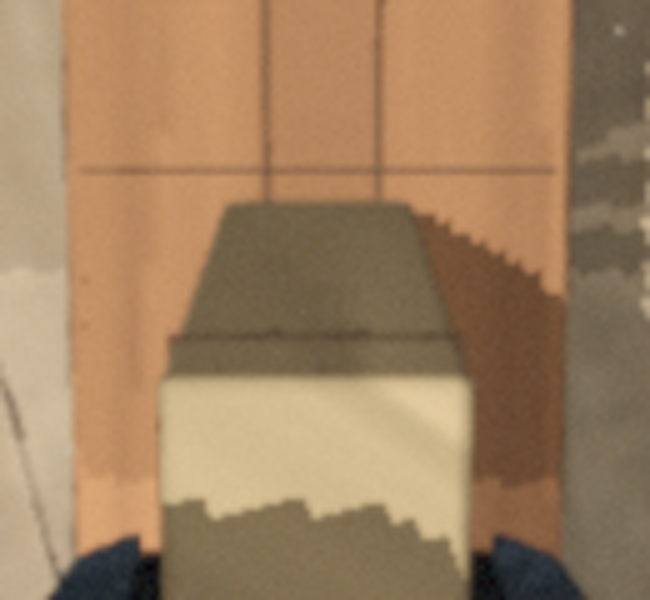

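```bash
python3 -c "
from h import *
fz(375,203)"; python3 -m creep '-0.02 -0.1 0 0.01 -0.003 0 1; 0.07 0.25 0.1 -0.025 0.007 0 1; 0.07 0.26 0.1 -0.025 0.007 0 1; 0.07 0.26 0.1 -0.025 0.007 0 1; 0.07 0.26 0.1 -0.025 0.007 0 1; 0.07 0.26 0.1 -0.025 0.007 0 1; 0.07 0.26 0.1 -0.025 0.007 0 1;  0.07 0.26 0.1 -0.025 0.007 0 1'
python3 -c "
from h import *
wl('c3')"
```

```text
theta -0.09071805278610165 slip_u -0.43153435430204484 org [574.26493053  23.2628709   81.03514237]
time_s: 11.73
ee_pos: [577.0, 33.2, 150.6]
ee_rot: [173.4, 0.9, -14.2]
force: [1.3, -4.1, -12.7]
gripper_width: 25.7
{'time_s': 11.78, 'ee_pos': [577.19, 34.06, 150.59], 'ee_rot': [173.37, 0.89, -14.16], 'force': [1.14, -3.82, -9.66], 'torque': [-0.87, -0.68, 0.08], 'gripper_width': 25.62, 'qpos': [5.94, 21.83, 90.19, -6.26, 71.2, 22.23]}
```

View pics/c3.png

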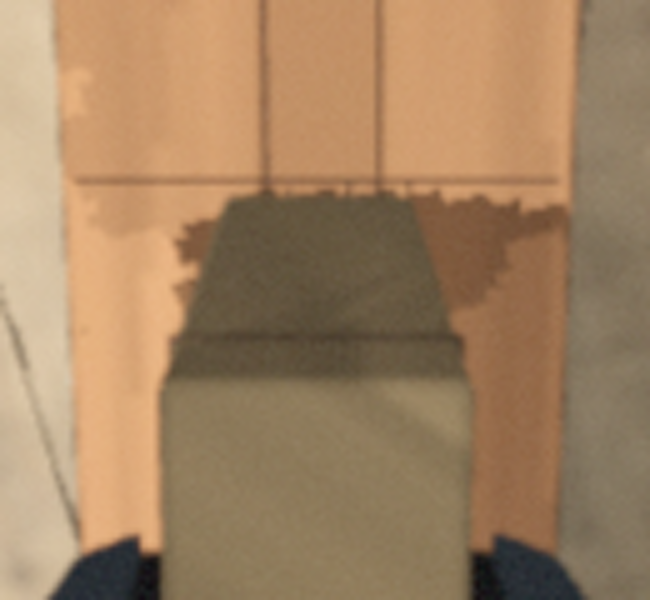

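```bash
python3 -c "
from h import *
fz(377,198)"; python3 -m creep '0.02 0.1 0 -0.01 0.003 0 1; -0.07 -0.25 0.11 0.025 -0.009 -0.001 1; -0.07 -0.26 0.11 0.025 -0.009 -0.001 1; -0.07 -0.26 0.11 0.025 -0.009 -0.001 1; -0.07 -0.26 0.11 0.025 -0.009 -0.001 1; -0.07 -0.26 0.11 0.025 -0.009 -0.001 1; -0.07 -0.26 0.11 0.025 -0.009 -0.001 1;  -0.07 -0.26 0.11 0.025 -0.009 -0.001 1'
python3 -c "
from h import *
wl('c4');look('c4l')"
```

```text
theta 0.08218203742684836 slip_u -2.1922861568256176 org [575.46127338  26.38913793  83.41945872]
time_s: 12.45
ee_pos: [571.1, 18.3, 154.0]
ee_rot: [-175.7, -0.0, -14.1]
force: [3.8, -0.1, -14.4]
gripper_width: 25.3
{'time_s': 12.5, 'ee_pos': [570.63, 17.13, 154.03], 'ee_rot': [-175.65, -0.01, -14.22], 'force': [2.11, -1.88, -17.54], 'torque': [-0.36, -0.66, 0.24], 'gripper_width': 25.49, 'qpos': [-2.13, 18.7, 94.29, 4.64, 66.15, 10.25]}
{'time_s': 12.65, 'ee_pos': [570.65, 17.46, 154.05], 'ee_rot': [-175.92, 0.05, -14.22], 'force': [1.32, -2.68, -13.17], 'torque': [-0.66, -0.53, 0.07], 'gripper_width': 25.38, 'qpos': [-1.94, 18.77, 94.17, 4.37, 66.3, 10.56]}
```

View pics/c4.png

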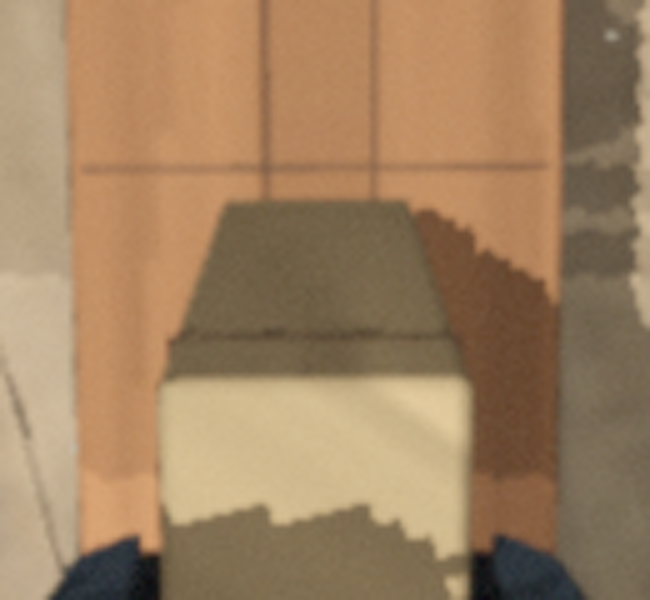

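View pics/c4l.png

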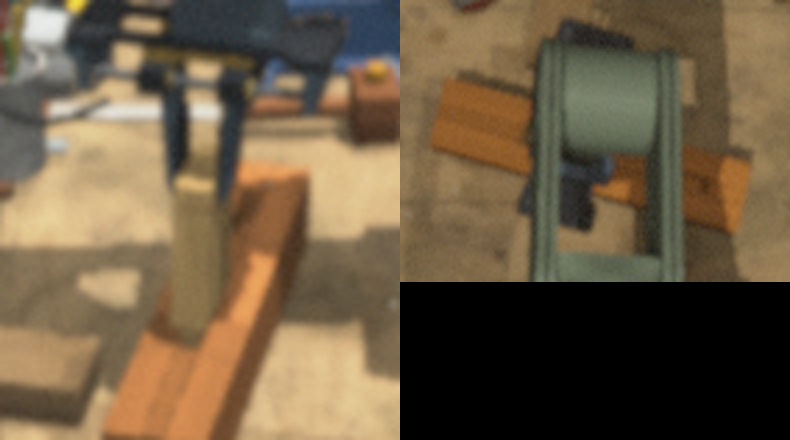

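```bash
python3 -c "
from h import *
fz(375,202)"; python3 -m creep '0 0 -0.05 0.01 -0.003 0 1; 0.1 0.25 0.03 -0.025 0.007 0 1; 0.1 0.26 0.05 -0.025 0.007 -0.001 1; 0.1 0.26 0.05 -0.025 0.007 -0.001 1; 0.1 0.26 0.05 -0.025 0.007 -0.001 1; 0.1 0.26 0.05 -0.025 0.007 -0.001 1; 0.1 0.26 0.05 -0.025 0.007 -0.001 1;  0.1 0.26 0.05 -0.025 0.007 -0.001 1'
python3 -c "
from h import *
wl('c5');look('c5l')"
```

```text
theta -0.10141701313692789 slip_u -0.43467858344674665 org [572.25141493  23.44038469  86.96695631]
time_s: 13.32
ee_pos: [575.4, 34.0, 156.7]
ee_rot: [173.7, 0.5, -14.6]
force: [0.8, -4.0, -13.9]
gripper_width: 25.5
{'time_s': 13.37, 'ee_pos': [575.63, 34.92, 156.75], 'ee_rot': [173.64, 0.5, -14.49], 'force': [1.78, -4.08, -9.1], 'torque': [-0.93, -0.33, 0.12], 'gripper_width': 25.56, 'qpos': [5.95, 21.21, 90.21, -6.11, 71.38, 22.51]}
{'time_s': 13.52, 'ee_pos': [575.54, 34.55, 156.83], 'ee_rot': [173.86, 0.48, -14.55], 'force': [1.23, -1.26, -13.65], 'torque': [-0.28, -0.55, 0.19], 'gripper_width': 25.37, 'qpos': [5.79, 21.13, 90.29, -5.9, 71.25, 22.35]}
```

View pics/c5.png

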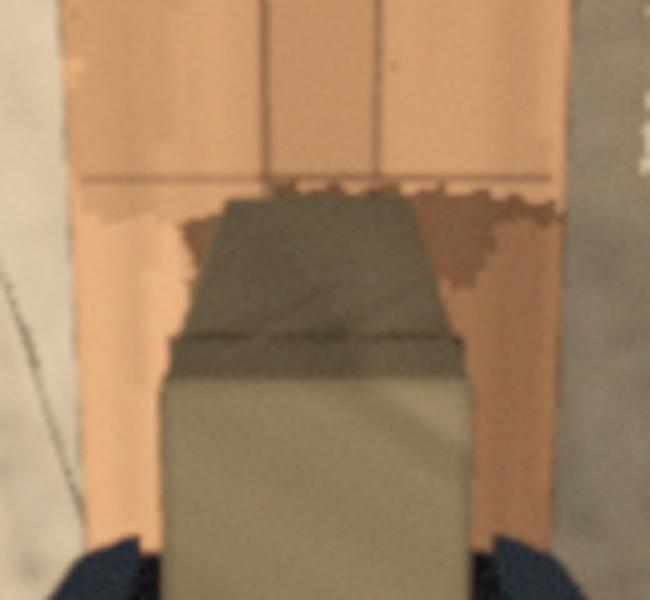

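View pics/c5l.png

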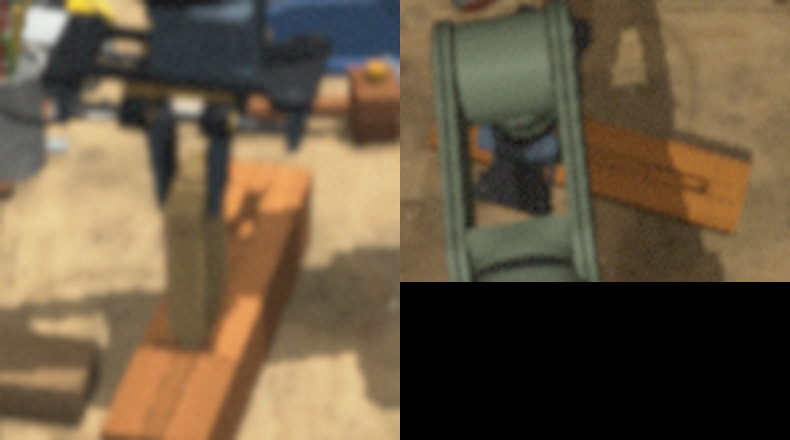

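```bash
python3 -c "
from h import *
fz(377,198)"; python3 -m creep '0.02 0.1 -0.05 -0.01 0.002 0 1; -0.04 -0.25 0.03 0.025 -0.008 -0.001 1; -0.04 -0.26 0.05 0.025 -0.008 -0.001 1; -0.04 -0.26 0.05 0.025 -0.008 -0.001 1; -0.04 -0.26 0.05 0.025 -0.008 -0.001 1; -0.04 -0.26 0.05 0.025 -0.008 -0.001 1; -0.04 -0.26 0.05 0.025 -0.008 -0.001 1;  -0.04 -0.26 0.05 0.025 -0.008 -0.001 1'
python3 -c "
from h import *
wl('c6');look('c6l')"
```

```text
theta 0.07787013742553324 slip_u -1.8014334133643972 org [573.84266797  27.48020112  89.64637319]
time_s: 14.18
ee_pos: [570.8, 18.8, 159.9]
ee_rot: [-175.6, 0.0, -14.7]
force: [2.1, 0.4, -14.5]
gripper_width: 25.7
{'time_s': 14.23, 'ee_pos': [570.51, 17.86, 159.98], 'ee_rot': [-175.6, 0.04, -14.79], 'force': [1.99, 0.82, -14.49], 'torque': [0.11, -0.58, 0.38], 'gripper_width': 25.89, 'qpos': [-2.09, 18.43, 93.79, 4.67, 66.91, 10.9]}
{'time_s': 14.38, 'ee_pos': [570.73, 18.28, 160.0], 'ee_rot': [-175.81, 0.05, -14.75], 'force': [-0.38, -2.28, -11.73], 'torque': [-0.49, -0.29, 0.35], 'gripper_width': 25.93, 'qpos': [-1.92, 18.48, 93.7, 4.45, 66.99, 11.12]}
```

View pics/c6.png

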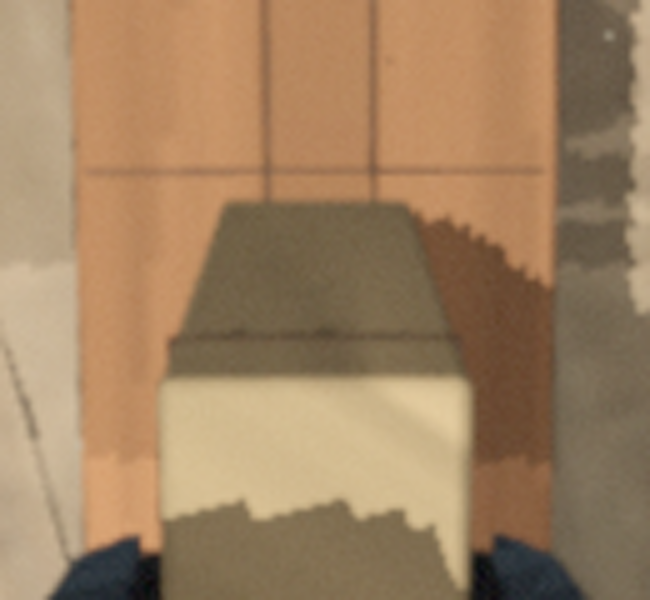

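View pics/c6l.png

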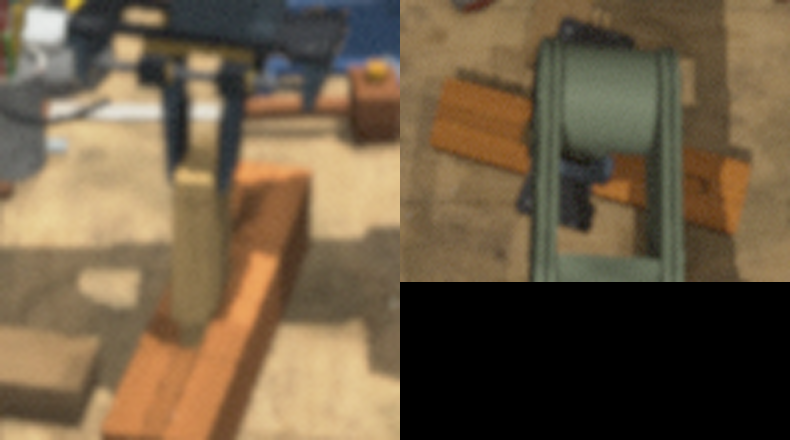

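```bash
python3 -c "
from h import *
fz(375,203)"; python3 -m creep '0 0 -0.05 0.01 -0.003 0 1; 0.08 0.25 0.02 -0.025 0.007 0 1; 0.08 0.26 0.04 -0.025 0.007 0 1; 0.08 0.26 0.04 -0.025 0.007 0 1; 0.08 0.26 0.04 -0.025 0.007 0 1; 0.08 0.26 0.04 -0.025 0.007 0 1; 0.08 0.26 0.04 -0.025 0.007 0 1;  0.08 0.26 0.04 -0.025 0.007 0 1'
python3 -c "
from h import *
wl('c7')"
```

```text
theta -0.10049473901412266 slip_u -0.8771368939304864 org [572.17535958  23.72269228  92.90823116]
time_s: 15.05
ee_pos: [575.5, 35.6, 162.8]
ee_rot: [173.7, 0.2, -14.8]
force: [0.2, -2.2, -9.8]
gripper_width: 25.7
{'time_s': 15.1, 'ee_pos': [575.71, 36.4, 162.86], 'ee_rot': [173.66, 0.23, -14.7], 'force': [-0.21, -4.14, -8.35], 'torque': [-1.24, 0.01, 0.19], 'gripper_width': 25.62, 'qpos': [6.13, 20.85, 89.84, -6.15, 71.88, 22.86]}
```

View pics/c7.png

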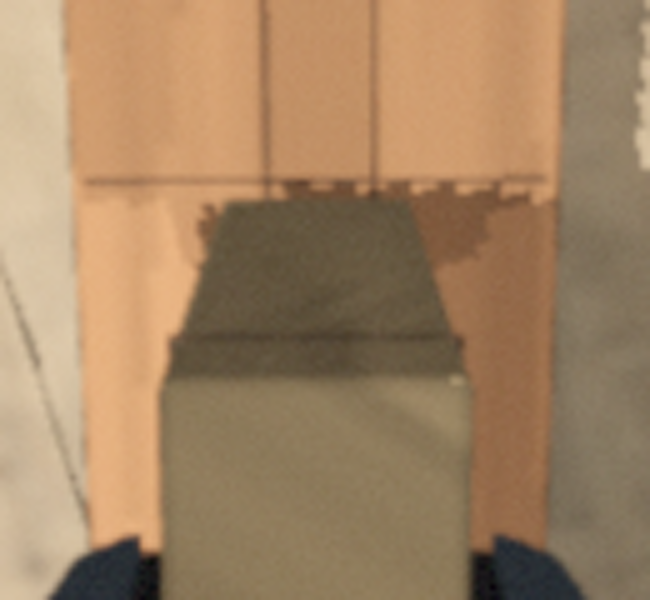

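```bash
python3 -c "
from h import *
fz(376,199)"; python3 -m creep '0.02 0.05 0 0 0 0 1; -0.04 -0.25 0.03 0.025 -0.007 0 1; -0.04 -0.26 0.04 0.025 -0.007 0 1; -0.04 -0.26 0.04 0.025 -0.007 0 1; -0.04 -0.26 0.04 0.025 -0.007 0 1; -0.04 -0.26 0.04 0.025 -0.007 0 1; -0.04 -0.26 0.04 0.025 -0.007 0 1;  -0.03 -0.2 0.04 0.02 -0.006 0 1'
python3 -c "
from h import *
wl('c8');look('c8l')"
```

```text
theta 0.07901696706404208 slip_u -2.1545882683427826 org [573.84291018  28.9782323   95.6809203 ]
time_s: 15.77
ee_pos: [576.7, 22.9, 173.1]
ee_rot: [-175.2, -0.6, -14.7]
force: [-1.2, 0.4, -1.6]
gripper_width: 25.8
{'time_s': 15.82, 'ee_pos': [576.88, 21.88, 173.7], 'ee_rot': [-175.15, -0.67, -14.74], 'force': [0.03, -0.84, -1.13], 'torque': [-0.1, -0.06, 0.02], 'gripper_width': 25.66, 'qpos': [-1.83, 18.0, 92.4, 4.94, 67.93, 11.09]}
{'time_s': 15.97, 'ee_pos': [576.19, 22.7, 172.12], 'ee_rot': [-175.34, -0.51, -14.66], 'force': [0.16, -0.19, -1.12], 'torque': [-0.13, -0.07, -0.07], 'gripper_width': 25.58, 'qpos': [-1.66, 18.11, 92.45, 4.77, 67.96, 11.24]}
```

View pics/c8.png

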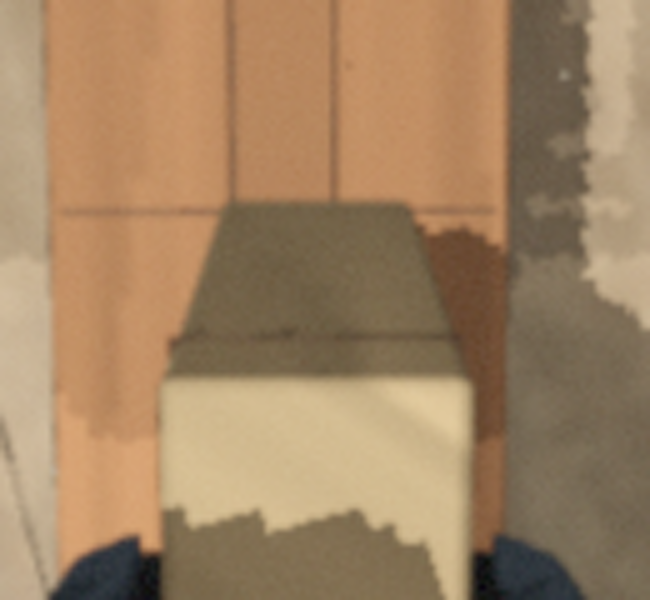

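View pics/c8l.png

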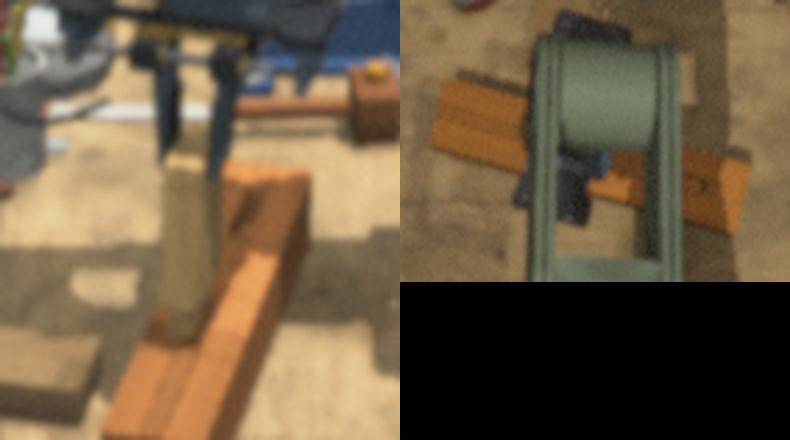

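```bash
python3 -c "
from h import *
fz(375,203)"; python3 -m creep '0 0 0.5 0 0 0 1; 0 0 0.5 -0.02 0.005 0 1; 0 0 0.4 -0.02 0.005 0 1; 0 0 0.3 -0.02 0.005 0 1; 0 0 0.2 -0.02 0.005 0 1; 0 0 0 -0.02 0.008 0 1; 0 0 0 0 0 0 1; 0 0 0 0 0 0 1'
python3 -c "
from h import *
wl('d1');look('d1l')
for c,q in (('side','mortise'),('side','tenon_end'),('side','rail_top'),('wrist','mortise'),('wrist','rail_top')): print(c,q,models.mark_of(c,q))
"
```

```text
theta -0.11003485970603295 slip_u -1.1330841289518903 org [577.55906212  28.58544036 105.10204227]
time_s: 16.63
ee_pos: [578.1, 27.0, 195.5]
ee_rot: [178.3, -0.6, -14.4]
force: [-0.3, -0.3, -1.6]
gripper_width: 25.7
{'time_s': 16.68, 'ee_pos': [578.04, 26.98, 195.35], 'ee_rot': [178.28, -0.62, -14.45], 'force': [-0.44, -0.04, -1.74], 'torque': [0.07, -0.09, 0.01], 'gripper_width': 25.64, 'qpos': [2.68, 18.35, 88.51, -1.91, 73.06, 17.69]}
{'time_s': 16.83, 'ee_pos': [577.77, 26.1, 195.31], 'ee_rot': [178.27, -0.61, -14.51], 'force': [-0.13, -0.1, -2.32], 'torque': [-0.01, -0.11, 0.01], 'gripper_width': 25.72, 'qpos': [2.59, 18.34, 88.54, -1.92, 73.06, 17.68]}
side mortise [{'at': [320.1, 252.0], 'confidence': 0.8}]
side tenon_end [{'at': [320.0, 238.1], 'confidence': 0.84}]
side rail_top [{'at': [317.0, 200.4], 'confidence': 0.77}]
wrist mortise []
wrist rail_top [{'at': [323.1, 311.0], 'confidence': 0.91}]
```

View pics/d1.png

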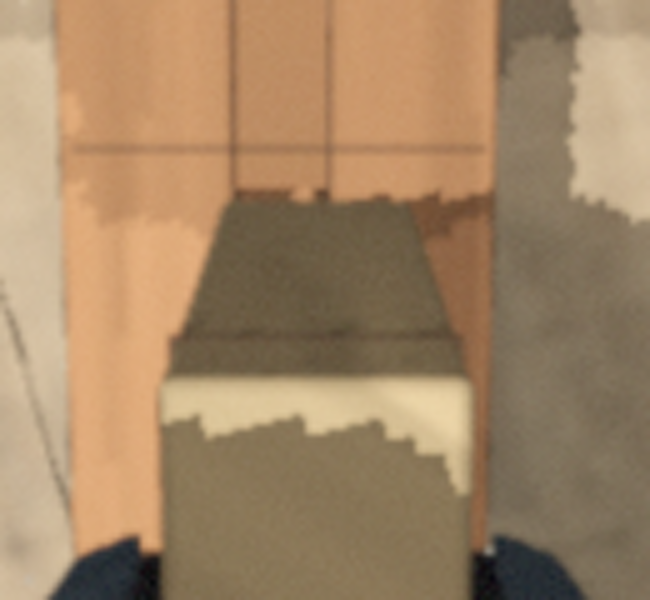

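View pics/d1l.png

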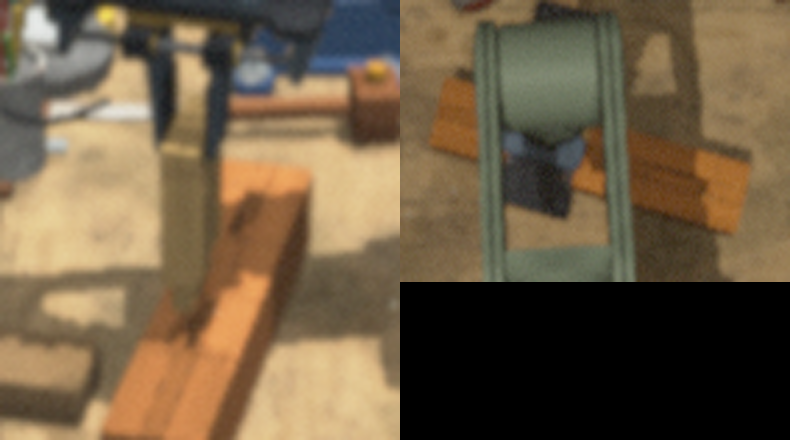

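View pics/d1lw.png

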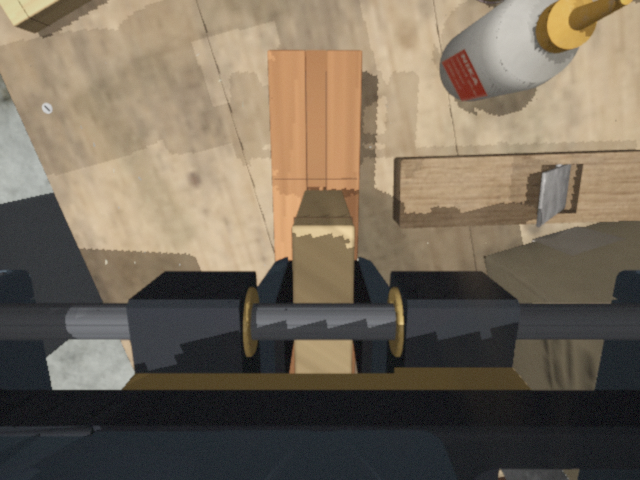

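```bash
python3 -c "
from h import *
fz(375,203)
S=vision.grab_frame('side')
print(back(S,[320.1,252],72),back(S,[320,238.1],102))
f=vision_f(); print('leg end mid, wrist',back(f,[[269,51],[361,51]],72))
st()
T=vision.grab_frame('top'); print(back(T,np.array([[752,160],[735,232],[430,148],[443,78]])*[140/390,90/282]-[400*140/390,0]+[270,190],72))
"
```

```text
theta 0.005783885530753744 slip_u -0.3448780090234457 org [577.45591688  25.01812718 128.18670689]
[[571.73468457  39.3050658   72.        ]] [[571.75308207  13.27825351 102.        ]]
leg end mid, wrist [[573.33797555 164.42563571  72.        ]
 [640.46660165 147.32542404  72.        ]]
{'time_s': 17.13, 'ee_pos': [577.94, 26.02, 195.61], 'ee_rot': [178.28, -0.64, -14.53], 'force': [-0.21, -0.46, -2.65], 'torque': [-0.04, -0.0, -0.01], 'gripper_width': 25.63, 'qpos': [2.58, 18.32, 88.52, -1.92, 73.06, 17.68]}
[[ 557.62992376 -200.78180882   72.        ]
 [ 485.10467511 -180.64948468   72.        ]
 [ 569.02811387  164.04509573   72.        ]
 [ 640.0693923   149.85275105   72.        ]]
```

```bash
python3 -m creep '0 0 0 0 0 0 1; 0 0 0 0 0 0 1; 0 0 0 0 0 0 1'; python3 -c "
from h import *
s=st(); f=vision.grab_frame('side'); cv2.imwrite('pics/fin.png',f['img'][:,:,::-1]); s=st(); print(s['qvel'].round(2))"
```

```text
time_s: 17.43
ee_pos: [577.9, 25.8, 195.7]
ee_rot: [178.3, -0.6, -14.5]
force: [-1.1, -0.1, -2.1]
gripper_width: 25.2
{'time_s': 17.43, 'ee_pos': [577.92, 25.82, 195.67], 'ee_rot': [178.28, -0.65, -14.55], 'force': [-1.06, -0.05, -2.11], 'torque': [-0.01, -0.06, -0.04], 'gripper_width': 25.23, 'qpos': [2.56, 18.31, 88.52, -1.92, 73.06, 17.68]}
{'time_s': 17.48, 'ee_pos': [577.93, 25.84, 195.67], 'ee_rot': [178.28, -0.65, -14.54], 'force': [-0.57, 0.65, -1.0], 'torque': [-0.03, -0.05, -0.06], 'gripper_width': 25.74, 'qpos': [2.57, 18.31, 88.52, -1.91, 73.06, 17.68]}
[-0.   -0.02  0.11  0.01 -0.05  0.14]
```

View pics/fin.png

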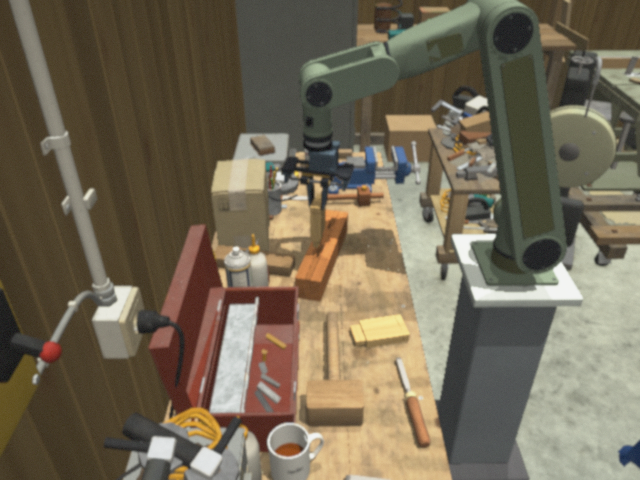

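The side view shows the rail held upright around (317,215), above the leg. The leg lies flat, and the bystanders in view are where they were at the start.

```bash
python3 -c "
from h import *
print(job.job_done())"
```

```text
the job is handed in; nothing more can be done
None
```

The rail is free: I worked the tenon out by rocking and handed the job in with the rail held upright and still over its mortise, about 17.5 s into the run.

- **Rocking:** I gripped the rail across its 26 mm with 60 N. I leaned it first toward the leg's +y end, then toward -y, and kept alternating at about 0.08 to 0.10 rad (roughly 5 to 6°) each side. It came free on the ninth lean; I made no straight pull.
- **Final pose:** The rail leans about 0.006 rad. The tenon end is about 30 mm above the leg's top and, from the wrist view and the arm's pose, about 4 mm horizontally from the mortise.
- **Forces:** The tool carries only about 1 to 2 N, roughly the rail's weight, so nothing suggests it still touches the leg. The joints are essentially still.
- **Leg:** It lies flat and has shifted about 3 mm. During the rocks the upward pull peaked at 17.5 N, close to the leg's own weight. I saw no clear lift in the pictures, only a slight shift of its +y end.
- **Bystanders:** I saw nothing moved in the last side view. I did not measure their positions.

**Readings that disagreed:**
- The network's side-view marks put the tenon end about 26 mm from the mortise along y, against about 4 mm from the wrist view. I trusted the wrist view; both are inside the 50 mm limit.
- The rail slipped a few hundredths of a radian in the pads at each reversal. I therefore read its angle from the wrist images rather than from the tool.

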